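# Pack the stripped engine parts into the moulded parts tray

## Robot

A 6-joint arm with a two-finger parallel gripper is mounted at the origin on the work surface. World frame = base frame: x ahead of the robot, y to its left, z up, the work surface at z = 0. Lengths are in m, angles in rad, forces in N, time in s.
With the tool pointing down it reaches from about 0.375 to 0.9 m from the base axis. Payload 3.1 kg.
Tool frame: the origin (TCP) lies between the finger pads; the fingertips stand 11 mm ahead of it and the grasp point (between the pads) lies 8 mm behind it; z points along the fingers, y is the direction in which the jaws open and shut (so a half turn about z gives the same grasp; the last joint's range is limited). The gripper opens to 85 mm and grips with 20 to 120 N. Pads are 22 mm wide; open, the fingers measure 114 mm over their backs; the gripper's body (76 mm by 85 mm) begins 54 mm behind the grasp point. The pads swing forward as they close: fully open they stand 13 mm farther back than shut.
Start: joints at [-1.492, 0.527, 1.433, -0, 1.181, -0.178], TCP at [0.159, -0.604, 0.242] pointing down, gripper open.
Joint ranges: [-3.08, 3.08], [-0.75, 2.2], [0.22, 2.44], [-1.43, 4.57], [0, 2.65], [-2.85, 2.85]. Speed limits (rad/s): [2.79, 2.79, 3.14, 3.14, 3.14, 3.14].

## Interface

Orientations are given as a rotation vector (axis times angle).
In Python, from station import ctrl, ik, eyes, workorder gives the robot as it stands. Calls block until the motion is done:
- ctrl.move_ptp(position, orientation): joint-space move of the TCP to a pose.
- ctrl.line_to(position, velocity=0.15, orientation=None, force_limit=None): straight line of the TCP; orientation=None keeps the orientation; velocity is the mean speed in m/s. With force_limit (N) it stops when the force on the tool has changed by that much, and returns True; else False.
- ctrl.movej(angles): joint-space move.
- ctrl.gripper_to(opening): finger opening in m; the grip force is fixed at half the most; returns when the fingers have stopped.
- ctrl.sleep(seconds).
- ik(position, orientation): joint angles nearest the present ones, or None.
- ctrl.observe(): the state.
- eyes.read_camera(name): name is "side" or "top" or "wrist"; returns the picture (420x560x3 uint8, red, green, blue); there is no depth.
- eyes.calibration(name): a dict with "K" (3x3 intrinsics, pixels), "world_from_camera" (4x4, takes a point from camera to world coordinates); the wrist camera has in their place "mount" (4x4, takes a point from camera to tool coordinates, whose origin is the TCP and whose axes are the flange's). Camera axes: x right, y down, z forward; pixel columns grow to the right and rows downward; lengths in m; the calibration is good to about 2 mm. The wrist camera is an equidistant fisheye: a pixel r from the principal point sees the ray r / f radians off the axis. A picture is of the moment at which its call begins: read the wrist's pose just before it. calibration takes no time and is no camera call.
A pose or a line that the arm cannot do raises ctrl.PlanningError and nothing moves.
- workorder.finish_job(): hands the job in, once; it reports no verdict.
The state is a dict: "time_s": time; "qpos": joint angles; "qvel": joint speeds; "tau": joint torques, N m; "tool_pos": TCP position; "orientation": TCP orientation; "force": force on the tool from outside, world axes, zero at the start; "moment": the same for the moment, N m; "width": finger opening in m.
Only numpy, scipy, OpenCV 4.12 (cv2) and the standard library are available. Lean on these libraries where they do the work, as an engineer would, in place of code of your own. Each camera call takes 0.05 s, during which the arm holds its last target.

## Task

Pack the four stripped engine parts into the parts tray, each sitting fully down in the pocket cut for it: the long head bolt lying in the longest slot, the rocker arm lying in the slot with the wide belly, the connecting-rod cap standing on its feet in the plain rectangular pocket, and the larger of the two tappets, mouth up, in the round pocket. Set every part down in its pocket rather than letting it fall or tossing it. The short bolt and the small tappet belong to another engine: leave them where they lie on the bench.

Things in the scene. Friction and masses are not known exactly. Their poses are not given: they have to be found in the camera images.
- head_bolt: Long hex-head steel bolt lying on the bench, 130 mm: hex head 13 mm long, 22 mm across flats, at its -x end, then a round shank 14 mm in diameter. Origin on the axis at mid length (on the shank), 9 mm above the surface it rests on; x along the bolt to the thread end, level when it lies. 0.18 kg. Either way round will do.
- short_bolt: Look-alike, to be left: the same head and shank as the long bolt, but only 70 mm long in all. Origin on its axis at mid length, 9 mm above the bench; x from head to thread end.
- rocker: Dark steel rocker arm lying on its side, 90 mm long, 26 mm high: a round upright boss, 34 mm diameter, 26 mm high, dark bore on top, with two arms 15 to 18 mm wide along +x and -x, 5 to 21 mm above the underside. Origin: centre of the boss's underside; x along the arms, z up. Grip across the boss (along y). 0.2 kg. Either way round will do.
- rod_cap: Dark steel connecting-rod cap, an arch 80 mm long (x), 26 mm thick (y), 38 mm high on two feet 13 mm long at its x ends; the opening between is 26 mm high at the middle, the crown fills 26 to 38 mm height over the middle 42 mm. Origin midway between the feet at underside level, z up. Grip the crown across y (26 mm). 0.28 kg. Either way round will do.
- large_tappet: Steel cup-shaped tappet, mouth up, outside diameter 44 mm, 36 mm high. Origin at the centre of its underside, z up. 0.2 kg.
- small_tappet: Look-alike, to be left: same cup shape but outside diameter 28 mm, 28 mm high. Origin at the centre of its underside, z up.
- pocket_bolt: Fixed grey plastic block, 160 (x) by 72 mm (y), with dark pocket floor; four such lie side by side, 74 mm apart in y, order varies, in a steel tray (rim 14 mm above bench). Origin: centre of underside, 2 mm above bench; block top 11 mm above origin. Pocket: plain slot in the middle of the block, 148 (x) by 40 mm, 4 mm deep: its floor is 7 mm above the origin.
- pocket_rocker: Fixed grey plastic block, outside like pocket_bolt's (size, origin and top). Pocket in the middle of the block: slot 108 mm along x and 34 mm wide, with a square belly 52 by 52 mm at its middle; 8 mm deep, floor 3 mm above the origin.
- pocket_cap: Fixed grey plastic block, outside like pocket_bolt's (size, origin and top). Pocket: plain rectangle in the middle of the block, 98 mm along x and 44 mm along y, 8 mm deep, floor 3 mm above the origin.
- pocket_tappet: Fixed grey plastic block, outside like pocket_bolt's (size, origin and top). Pocket: round well in the middle of the block, 60 mm in diameter, 8 mm deep, floor 3 mm above the origin.
Not all that is in view belongs to the job. Leave any orange look-alike of the rocker alone.

How it is judged:
By the outcome, as a careful person would: the job done as asked, in the order asked, and still so for the second after the job is handed in, with the robot touching nothing.
It also fails if it takes over 115 s, if anything falls off the work surface, if the arm or the gripper's body presses on something with over 40 N, if the wrist force passes 120 N, or if a joint passes its speed limit or range.

## Working session

There is one attempt and no reset: what is moved stays moved. The work goes in short steps, each a Python script; the robot and the scene stay as the last script left them, time stands still between calls to the robot, and variables do not carry over. Pictures are saved under pics/ and viewed, and the job is handed in when it is done.

```bash
ls; mkdir -p pics; python3 - <<'E'
from station import ctrl, ik, eyes, workorder
import cv2
o=ctrl.observe(); print(o['time_s'],o['tool_pos'],o['orientation'],o['width'])
for n in ["top","side","wrist"]:
    im=eyes.read_camera(n); cv2.imwrite(f"pics/{n}0.png",im[:,:,::-1])
    c=eyes.calibration(n); print(n,{k:(v.round(4).tolist() if hasattr(v,'round') else v) for k,v in c.items()})
E
```

```text
pics
0.0 [ 0.15869774 -0.60378893  0.24131064] [-3.11354096e+00 -4.02001469e-01 -1.73684788e-04] 0.08524147850494869
top {'K': [[488.9005, 0.0, 271.724], [0.0, 488.9005, 214.612], [0.0, 0.0, 1.0]], 'world_from_camera': [[-0.0236, -0.9914, 0.1285, 0.3825], [-0.9997, 0.0231, -0.005, -0.0152], [0.002, -0.1285, -0.9917, 1.2994], [0.0, 0.0, 0.0, 1.0]]}
side {'K': [[543.589, 0.0, 284.3535], [0.0, 543.589, 200.263], [0.0, 0.0, 1.0]], 'world_from_camera': [[0.9765, -0.1052, 0.1884, 0.3171], [-0.2148, -0.5542, 0.8042, -1.0857], [0.0198, -0.8257, -0.5637, 0.7578], [0.0, 0.0, 0.0, 1.0]]}
wrist {'K': [[325.1923, 0.0, 281.9819], [0.0, 325.1923, 209.2273], [0.0, 0.0, 1.0]], 'mount': [[-0.0004, -0.9577, -0.2877, 0.0733], [1.0, -0.0003, -0.0003, 0.0012], [0.0002, -0.2877, 0.9577, -0.1316], [0.0, 0.0, 0.0, 1.0]]}
```

View pics/top0.png

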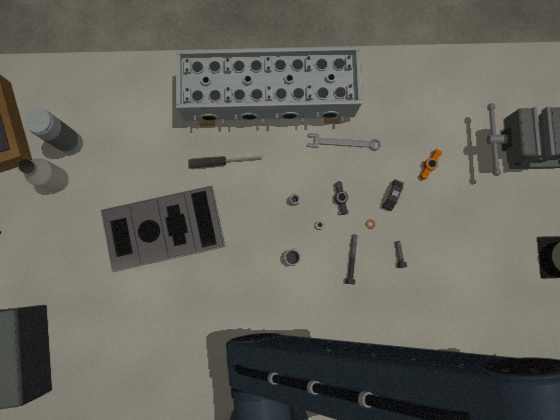

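View pics/side0.png

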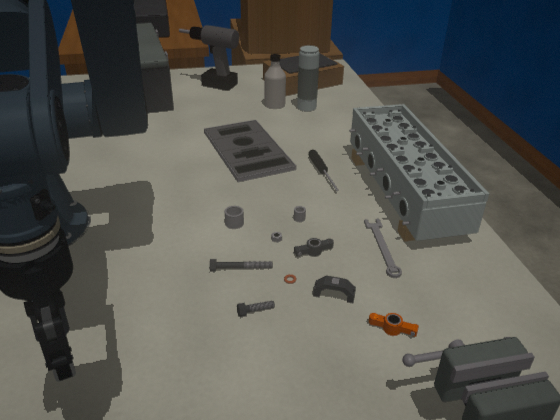

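View pics/wrist0.png

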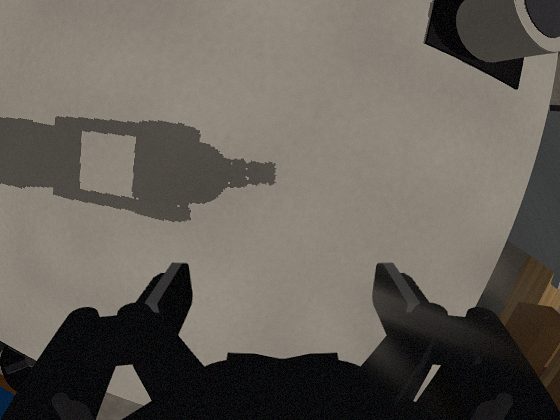

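Top view: the tray is at about (163,228). From left to right its pockets are rectangle (122,237), round (149,231), belly (176,225) and long slot (205,218). The parts lie around (290–410, 180–280). I'll zoom in.

```bash
python3 - <<'E'
import cv2
im=cv2.imread("pics/top0.png")
def z(n,x0,y0,w,h,s):
    c=cv2.resize(im[y0:y0+h,x0:x0+w],None,fx=s,fy=s,interpolation=cv2.INTER_CUBIC)
    c=cv2.convertScaleAbs(c,alpha=1.5,beta=20)
    for x in range((x0+9)//10*10,x0+w,10):
        cv2.line(c,((x-x0)*s,0),((x-x0)*s,6),(0,0,255),1)
        if x%20==0: cv2.putText(c,str(x),((x-x0)*s-10,16),0,.35,(0,0,255),1)
    for y in range((y0+9)//10*10,y0+h,10):
        cv2.line(c,(0,(y-y0)*s),(6,(y-y0)*s),(0,0,255),1)
        if y%20==0: cv2.putText(c,str(y),(8,(y-y0)*s+4),0,.35,(0,0,255),1)
    cv2.imwrite(n,c)
z("pics/zparts.png",275,140,170,150,4)
z("pics/ztray.png",95,180,135,95,5)
E
```

```text
(no output)
```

View pics/zparts.png

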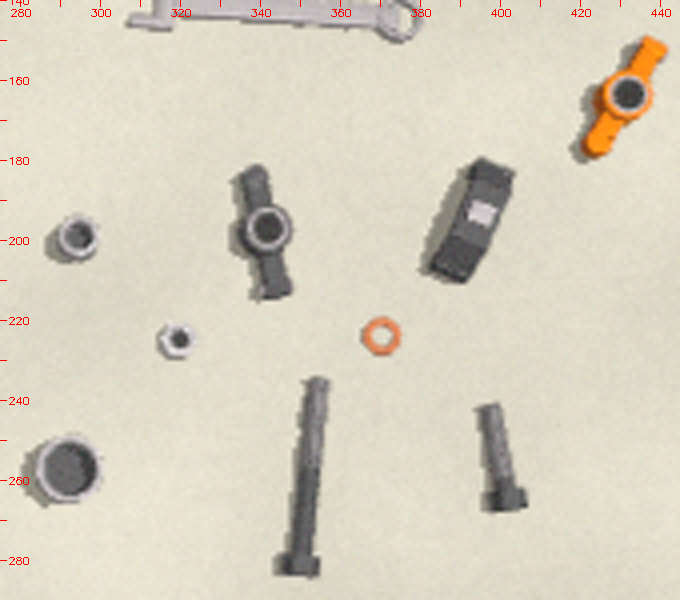

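View pics/ztray.png

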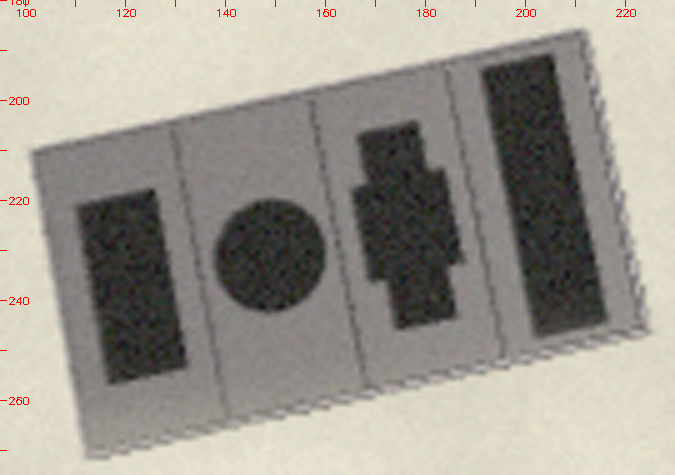

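```bash
cat > h.py <<'E'
from station import ctrl, ik, eyes, workorder
import cv2, numpy as np
from scipy.spatial.transform import Rotation as R
def px2w(name,u,v,z):
    c=eyes.calibration(name);T=c["world_from_camera"]
    d=T[:3,:3]@np.linalg.inv(c["K"])@[u,v,1];o=T[:3,3]
    return o+d*(z-o[2])/d[2]
def w2px(name,p):
    c=eyes.calibration(name);T=np.linalg.inv(c["world_from_camera"]);q=c["K"]@(T[:3,:3]@np.asarray(p)+T[:3,3]);return q[:2]/q[2]
def wpix(st,u,v,z):
    c=eyes.calibration("wrist");K=c["K"];x=(u-K[0,2])/K[0,0];y=(v-K[1,2])/K[1,1];r=np.hypot(x,y)
    d=np.array([np.sin(r)*x/r,np.sin(r)*y/r,np.cos(r)])
    Rt=R.from_rotvec(st["orientation"]).as_matrix();M=c["mount"]
    o=Rt@M[:3,3]+st["tool_pos"];d=Rt@M[:3,:3]@d
    return o+d*(z-o[2])/d[2]
def ori(psi):
    "tool down, jaw axis (tool y) at world angle psi"
    y=np.array([np.cos(psi),np.sin(psi),0]);z=np.array([0,0,-1.]);x=np.cross(y,z)
    return R.from_matrix(np.c_[x,y,z]).as_rotvec()
def shot(name,fn,s=1):
    st=ctrl.observe();im=eyes.read_camera(name);cv2.imwrite("pics/"+fn,im[:,:,::-1]);return st,im
E
python3 - <<'E'
from h import *
P=lambda u,v,z:px2w("top",u-.4,v-.4,z)
f=lambda n,a:print(n,np.round(a,4))
ang=lambda a,b:np.degrees(np.arctan2((b-a)[1],(b-a)[0]))
f("tappet",P(292,257.5,.036))
f("rocker",P(341.5,197,.026));a,b=P(338.5,182.5,.02),P(343,213.5,.02);print(ang(a,b),np.linalg.norm(a-b))
f("cap",P(395,193,.038));
a,b=P(398.5,181,.025),P(387.5,208.5,.025);print(ang(a,b),np.linalg.norm(a-b),(a+b)/2)
a,b=P(349.5,284,.009),P(354.5,235,.009);f("bolt mid",(a+b)/2);print(ang(a,b),np.linalg.norm(a-b))
Q={"bolt":[(191.5,194),(205,191),(216,244.5),(202,247.5)],"cap":[(110.5,221),(126,217.5),(132,253.5),(117,256.5)]}
for k,q in Q.items():
    w=np.array([P(u,v,.013) for u,v in q]);f(k,w.mean(0));print([round(float(np.linalg.norm(w[i]-w[(i+1)%4])),4) for i in range(4)],ang(w[3],w[0]),ang(w[2],w[1]))
f("well",P(148.8,231,.010)); 
f("bellycen",(P(160,217+.5,.013)+P(185,249-.5,.013))/2)
f("rockp",P(176.5,225.2,.010))
t=[P(*c,.013) for c in [(101.5,210),(212,186),(224,246),(113,271.5)]]
f("traycen",np.mean(t,0));print([np.linalg.norm(t[i]-t[(i+1)%4]) for i in range(4)],ang(t[3],t[0]),ang(t[2],t[1]),ang(t[1],t[0]))
# cross check side
for n,p in dict(tappet=P(292,257.5,.036),rocker=P(341.5,197,.026),cap=P(395,193,.038)).items(): print(n,w2px("side",p))
E
python3 -c "
import cv2
im=cv2.imread('pics/side0.png')[190:330,200:400]
cv2.imwrite('pics/zside.png',cv2.resize(im,None,fx=4,fy=4,interpolation=2))"
```

```text
tappet [ 0.4346 -0.0703  0.036 ]
rocker [ 0.5912 -0.2059  0.026 ]
-174.21001489846878 0.0839099015341492
cap [ 0.5965 -0.3447  0.038 ]
155.55015659574053 0.08015265859045952 [ 0.59430822 -0.34257646  0.025     ]
bolt mid [ 0.4272 -0.2292  0.009 ]
-8.388653500263718 0.12948080802645412
bolt [0.5426 0.16   0.013 ]
[0.0368, 0.1463, 0.0375, 0.1459] 10.764692183584316 11.066520120287576
cap [0.4999 0.3769 0.013 ]
[0.0417, 0.0972, 0.0398, 0.0961] 11.285791675526552 10.161315981772118
well [0.5145 0.3055 0.01  ]
bellycen [0.5076 0.2424 0.013 ]
rockp [0.5283 0.2323 0.01  ]
traycen [0.5211 0.268  0.013 ]
[np.float64(0.2993795077066609), np.float64(0.16399283698611153), np.float64(0.2966633607421053), np.float64(0.16644331929136513)] 11.595425184514173 10.649409955885082 101.16019012362906
tappet [232.99484081 209.40046398]
rocker [314.09444406 241.05532616]
cap [335.60000101 279.83368447]
```

View pics/zside.png

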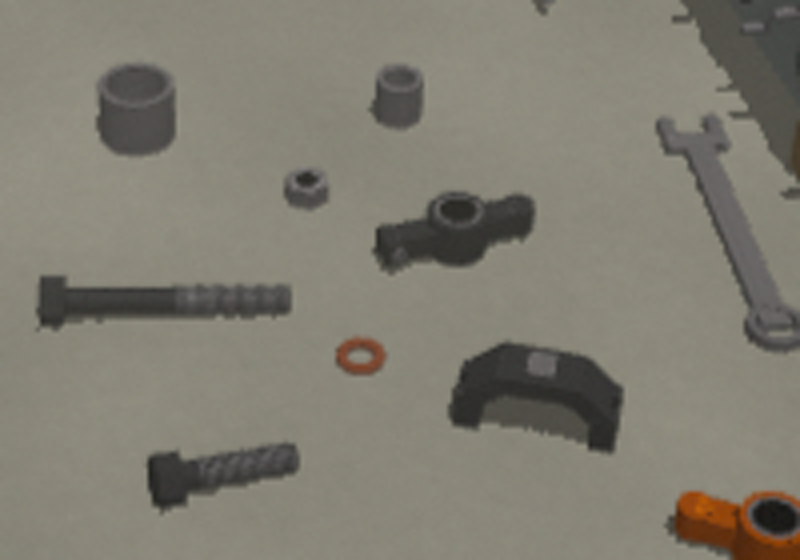

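The measured sizes agree with the spec: bolt 129.5 mm, slot 146×37 mm, cap 80 mm, and pocket spacing of about 74 mm. The side view agrees to 2–3 mm. I'll start with the bolt and check it with the wrist camera at hover.

```bash
cat >> h.py <<'E'
TA=10.9; TC=np.array([0.5213,0.2680]); ty=np.array([-np.sin(np.radians(TA)),np.cos(np.radians(TA))])
POCK=dict(bolt=TC-.111*ty,rocker=TC-.037*ty,tappet=TC+.037*ty,cap=TC+.111*ty)
def choose(pxy,pa,qxy,qa,z=.15):
    "pa, qa jaw angles in deg (pick, place); returns branch"
    q0=np.array(ctrl.observe()["qpos"]);best=None
    for k in (-360,-180,0,180):
        a=np.radians(pa+k);b=np.radians(qa+k)
        j1=ik([*pxy,z],ori(a));j2=ik([*qxy,z],ori(b))
        if j1 is None or j2 is None: continue
        c=abs(np.array(j1)-q0).max()+abs(np.array(j2)-j1).max()
        if best is None or c<best[0]: best=(c,a,b,j1,j2)
    return best
E
python3 - <<'E'
from h import *
print(POCK)
d=np.array([np.cos(np.radians(-8.4)),np.sin(np.radians(-8.4))])
p=np.array([.4272,-.2292])-.007*d
b=choose(p,81.6,POCK['bolt'],TA+90); print([np.round(x,2) for x in b])
ctrl.gripper_to(.045)
ctrl.move_ptp([*p,.15],ori(b[1]))
st,im=shot("wrist","w_bolt.png"); print(st['time_s'],st['tool_pos'],st['width'])
E
```

```text
{'bolt': array([0.54228959, 0.15900258]), 'rocker': array([0.52829653, 0.23166753]), 'tappet': array([0.51430347, 0.30433247]), 'cap': array([0.50031041, 0.37699742])}
[np.float64(1.98), np.float64(-1.72), np.float64(-1.38), array([-0.73,  0.48,  1.88, -0.  ,  0.78,  0.99]), array([0.09, 0.57, 1.67, 0.  , 0.9 , 1.47])]
2.3333 [ 0.42069276 -0.22927606  0.15024186] 0.04491450521699655
```

View pics/w_bolt.png

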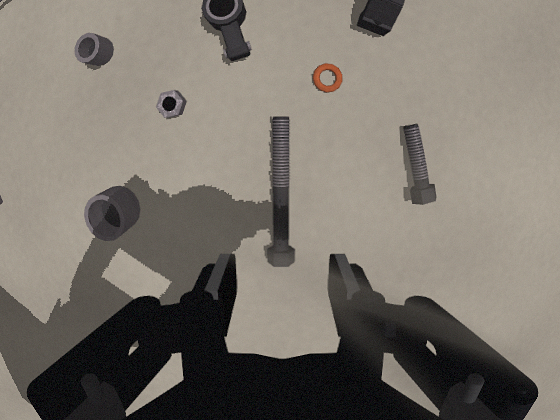

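The wrist view shows the bolt running from (281,117) to the head's end at (280,266), straight and centred between the jaws. Now I'll compare these pixels with the world positions.

```bash
python3 - <<'E'
from h import *
st=ctrl.observe()
a=wpix(st,281,117,.009);h=wpix(st,280,264,.009);print(a,h,(a+h)/2,np.linalg.norm(a-h),np.degrees(np.arctan2(*(a-h)[1::-1])))
print("small-tappet-check large rim",wpix(st,119,206,.036))
E
```

```text
[ 0.49144654 -0.24026398  0.009     ] [ 0.36005821 -0.21962326  0.009     ] [ 0.42575237 -0.22994362  0.009     ] 0.13299974213685717 -8.928028537650198
small-tappet-check large rim [ 0.44403178 -0.09230857  0.036     ]
```

```bash
cat >> h.py <<'E'
def pick(p,a,z,zc=.13,w=None):
    ctrl.line_to([*p,z+.03],.15); hit=ctrl.line_to([*p,z],.06,force_limit=10)
    ctrl.gripper_to(0.0); ctrl.sleep(.1); o=ctrl.observe()
    print("pick hit",hit,o['tool_pos'].round(4),"width",round(o['width'],4),"t",o['time_s'],"F",o['force'].round(1))
E
python3 - <<'E'
from h import *
d=np.array([np.cos(np.radians(-8.6)),np.sin(np.radians(-8.6))])
p=np.array([.4267,-.2295])-.007*d
pick(p,0,.017)
o=ctrl.observe();ctrl.line_to([*o['tool_pos'][:2],.03],.08)
st,im=shot("wrist","w_bolt2.png");st,im=shot("side","s_bolt2.png");print(st['width'],st['force'])
E
```

```text
pick hit False [ 0.4199 -0.2286  0.0174] width 0.0109 t 4.3583 F [-0.4 -0.   4.9]
0.010735173173726834 [-0.38894689  0.45763138 -2.12520329]
```

View pics/w_bolt2.png

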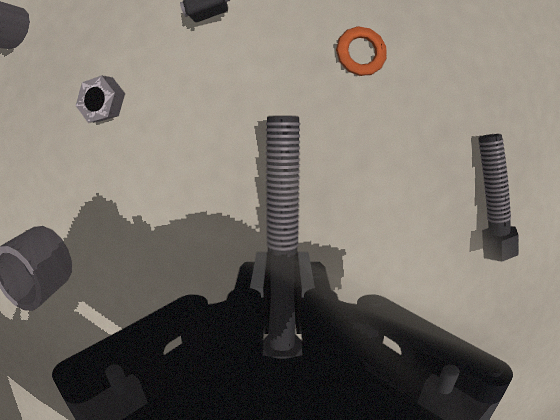

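```bash
python3 -c "
import cv2
im=cv2.imread('pics/s_bolt2.png')[190:320,150:330]
cv2.imwrite('pics/zs2.png',cv2.resize(im,None,fx=4,fy=4,interpolation=2))"
```

```text
(no output)
```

View pics/zs2.png

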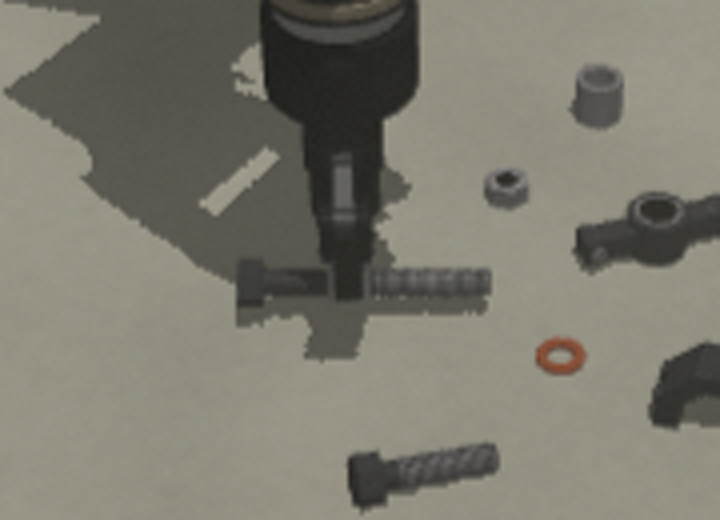

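The bolt is lifted, level and gripped near its middle, and the force change matches its weight. Next I place it in the slot.

```bash
cat >> h.py <<'E'
def place(q,psi,zg,ow,zc=.12,dz=.004):
    o=ctrl.observe();ctrl.line_to([*o['tool_pos'][:2],zc],.2)
    ctrl.move_ptp([*q,zc],ori(psi))
    o=ctrl.observe();print("over",o['tool_pos'].round(4),"w",round(o['width'],4),"F",o['force'].round(1))
    ctrl.line_to([*q,zg+.025],.2); ctrl.sleep(.2)
    hit=ctrl.line_to([*q,zg-dz],.025,force_limit=5)
    o=ctrl.observe();print("down hit",hit,o['tool_pos'].round(4),"want",zg,"F",o['force'].round(1),"w",round(o['width'],4))
    return hit
def release(ow,zc=.14):
    ctrl.gripper_to(ow);ctrl.sleep(.1);o=ctrl.observe();p=o['tool_pos']
    ctrl.line_to([*p[:2],p[2]+.04],.08);ctrl.line_to([*p[:2],zc],.2)
    print("released t",ctrl.observe()['time_s'])
E
python3 - <<'E'
from h import *
t=np.radians(TA)
q=POCK['bolt']-.0068*np.array([np.cos(t),np.sin(t)])
place(q,np.radians(TA-90),.0264,.03)
shot("wrist","w_bolt3.png")
E
```

```text
over [0.5356 0.1567 0.1196] w 0.0116 F [ 0.5 -0.7 -2.1]
down hit True [0.5355 0.1577 0.0265] want 0.0264 F [-1.1 -0.1  4.3] w 0.0115
```

View pics/w_bolt3.png

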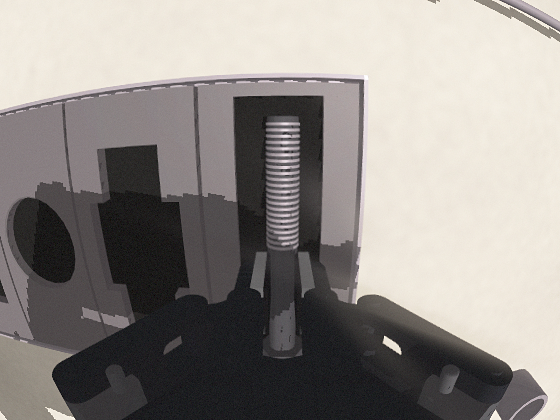

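The bolt touched down at exactly the expected height, and it sits centred in the slot with the thread end inside. I'll release it and move to the rocker.

```bash
python3 - <<'E'
from h import *
release(.03)
p=np.array([.5912,-.2059])
b=choose(p,95.8,POCK['rocker'],TA+90); print([np.round(x,2) for x in b])
ctrl.gripper_to(.065)
ctrl.move_ptp([*p,.15],ori(b[1]))
st,im=shot("wrist","w_rock.png"); print(st['time_s'],st['tool_pos'],st['width'])
shot("top","top1.png")
im=cv2.imread("pics/top1.png")[180:275,95:230];cv2.imwrite("pics/ztop1.png",cv2.resize(im,None,fx=5,fy=5,interpolation=2))
E
```

```text
released t 10.125
[np.float64(1.33), np.float64(-1.47), np.float64(-1.38), array([-0.51,  0.64,  1.51, -0.  ,  0.99,  0.96]), array([0.22, 0.58, 1.64, 0.  , 0.92, 1.6 ])]
11.9333 [ 0.59105947 -0.20441281  0.14987408] 0.06515455110432591
```

View pics/w_rock.png

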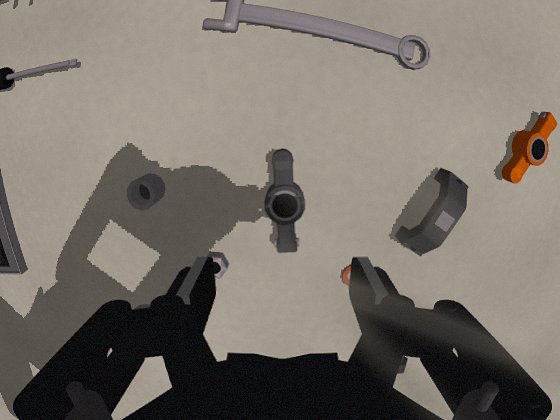

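View pics/ztop1.png

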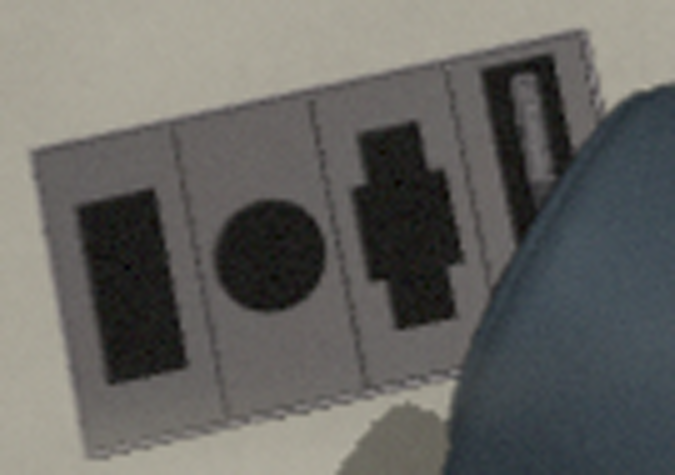

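The bolt lies in its slot. The rocker's bore is at (284,205), the arm ends at (283,150) and (287,250), and the cap's patch at (443,221).

```bash
python3 - <<'E'
from h import *
st=ctrl.observe()
c=wpix(st,284,204,.026);a=wpix(st,283.5,151,.02);b=wpix(st,286.5,250,.02)
print(c,(a+b)/2,np.linalg.norm(a-b),np.degrees(np.arctan2(*(a-b)[1::-1])),"cap",wpix(st,443,221,.038))
p=(c[:2]+[.5912,-.2059])/2;print(p)
assert np.linalg.norm(p-[.5912,-.2059])<.003
ctrl.line_to([*p,.12],.15)
pick(p,0,.021)
o=ctrl.observe();ctrl.line_to([*o['tool_pos'][:2],.04],.08)
st,im=shot("wrist","w_rock2.png");print(st['width'],st['force'])
E
```

```text
[ 0.59263265 -0.2065975   0.026     ] [ 0.59226217 -0.20758041  0.02      ] 0.08636342147149981 7.722936623785746 cap [ 0.59539956 -0.34438259  0.038     ]
[ 0.59191632 -0.20624875]
pick hit False [ 0.5923 -0.2063  0.0217] width 0.0316 t 14.1417 F [-0.1  0.1  6. ]
0.031550176528833525 [-0.06545303 -0.41686088 -3.10635734]
```

View pics/w_rock2.png

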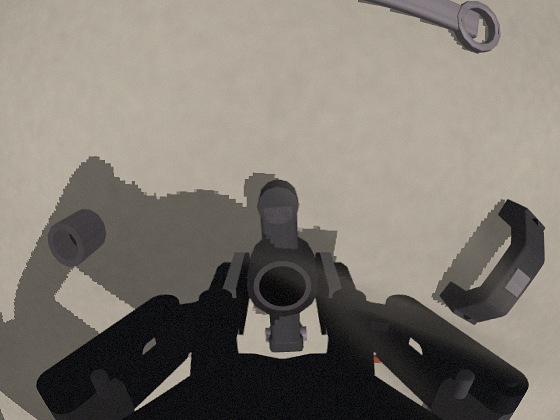

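Held and level, with the arms turned about 2–3° counter-clockwise in the grip. I'll compensate for that when placing.

```bash
python3 - <<'E'
from h import *
place(POCK['rocker'],np.radians(TA-90-2.5),.0267,0)
shot("wrist","w_rock3.png")
E
```

```text
over [0.5291 0.2307 0.1199] w 0.0317 F [ 0.2  0.8 -2.2]
down hit True [0.5281 0.2316 0.0267] want 0.0267 F [-1.  -0.4  3.2] w 0.0317
```

View pics/w_rock3.png

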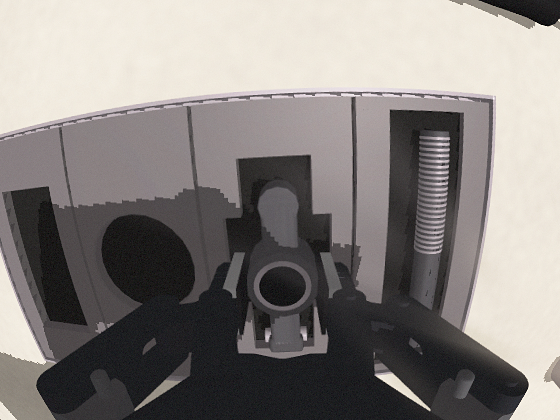

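The rocker is down in the belly at the expected height. Releasing it and going to the cap.

```bash
python3 - <<'E'
from h import *
release(.05)
p=np.array([.596,-.3445])
b=choose(p,65.5,POCK['cap'],TA+90); print([np.round(x,2) for x in b])
ctrl.gripper_to(.06)
ctrl.move_ptp([*p,.16],ori(b[1]))
st,im=shot("wrist","w_cap.png"); print(st['time_s'],st['tool_pos'],st['width'])
E
```

```text
released t 20.0083
[np.float64(2.06), np.float64(-2.0), np.float64(-1.38), array([-0.69,  0.71,  1.34, -0.  ,  1.09,  1.31]), array([0.47, 0.64, 1.51, 0.  , 0.99, 1.85])]
22.3583 [ 0.59640102 -0.34298705  0.15993697] 0.06038487207754237
```

View pics/w_cap.png

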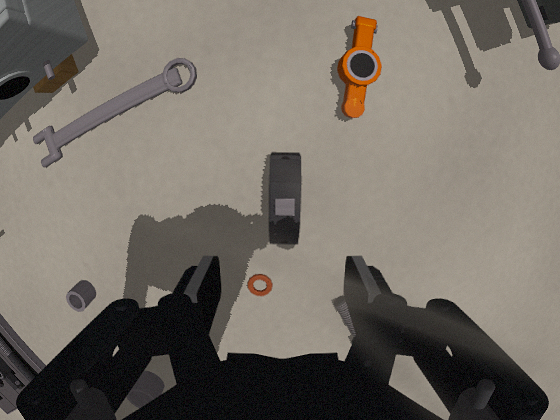

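The cap lies straight in the view, with its patch at (285,207).

```bash
python3 - <<'E'
from h import *
st=ctrl.observe()
c=wpix(st,285,207,.038);a=wpix(st,286,153,.02);b=wpix(st,285.5,243,.02)
print(c,(a+b)/2,np.linalg.norm(a-b),np.degrees(np.arctan2(*(a-b)[1::-1])))
p=(c[:2]+[.596,-.3445])/2;print(p)
assert np.linalg.norm(p-[.596,-.3445])<.003
ctrl.line_to([*p,.12],.15)
pick(p,0,.029)
o=ctrl.observe();ctrl.line_to([*o['tool_pos'][:2],.05],.08)
st,im=shot("wrist","w_cap2.png");print(st['width'],st['force'])
shot("side","s_cap2.png")
im=cv2.imread("pics/s_cap2.png")[200:330,250:430];cv2.imwrite("pics/zs3.png",cv2.resize(im,None,fx=4,fy=4,interpolation=2))
E
```

```text
[ 0.59485526 -0.34576667  0.038     ] [ 0.59573177 -0.34704667  0.02      ] 0.08101737521040216 -24.53718357095136
[ 0.59542763 -0.34513333]
pick hit False [ 0.5957 -0.3453  0.0297] width 0.0247 t 24.5417 F [-0.4  1.1  3. ]
0.024958740270352844 [ 0.07973089  0.63092994 -2.74966717]
```

View pics/w_cap2.png

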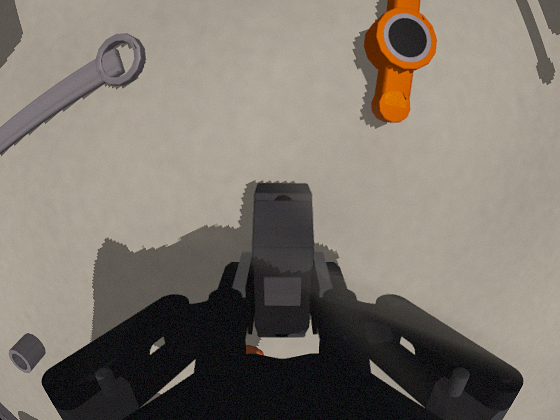

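View pics/zs3.png

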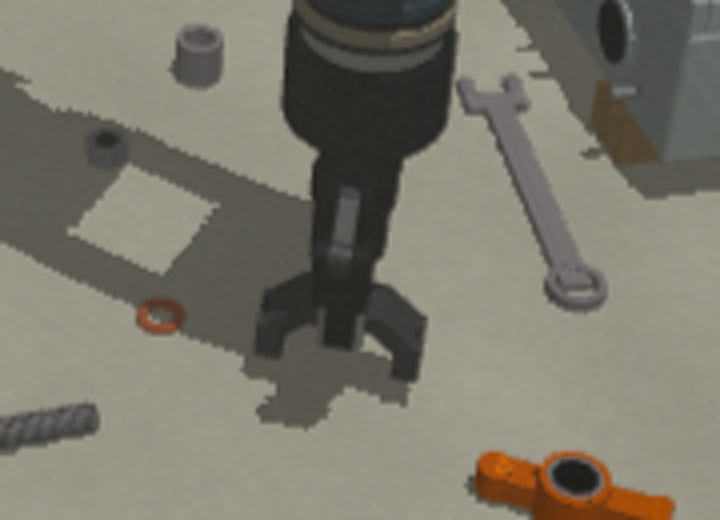

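The cap is lifted, square and level. Placing it.

```bash
python3 - <<'E'
from h import *
place(POCK['cap'],np.radians(TA-90),.0347,0)
shot("wrist","w_cap3.png")
E
```

```text
over [0.5012 0.3762 0.12  ] w 0.0249 F [-0.5 -0.6 -3.6]
down hit True [0.5001 0.3769 0.0346] want 0.0347 F [ 0.1 -0.1  4.9] w 0.0247
```

View pics/w_cap3.png

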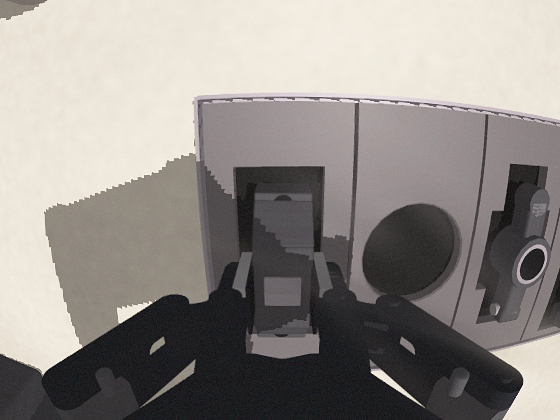

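```bash
python3 - <<'E'
from h import *
release(.045)
p=np.array([.4346,-.0703])
b=choose(p,TA-40,POCK['tappet'],TA); print([np.round(x,2) for x in b])
ctrl.gripper_to(.075)
ctrl.move_ptp([*p,.17],ori(b[1]))
st,im=shot("wrist","w_tap.png"); print(st['time_s'],st['tool_pos'],st['width'])
E
```

```text
released t 31.3167
[np.float64(2.52), np.float64(-6.79), np.float64(-6.09), array([-0.42,  0.44,  1.98, -0.  ,  0.72,  0.09]), array([ 0.35,  0.61,  1.59, -0.  ,  0.95,  0.16])]
33.375 [ 0.43501802 -0.07006385  0.17008582] 0.07492142786402085
```

View pics/w_tap.png

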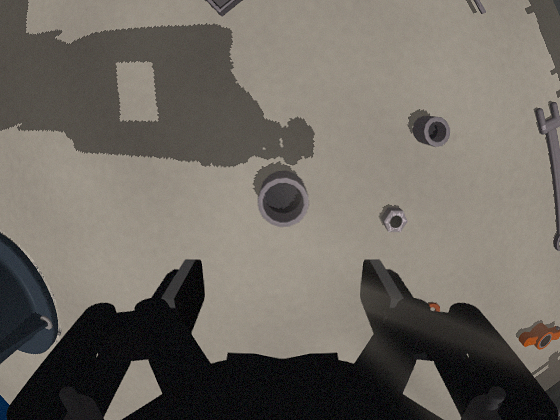

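The rim centre is at (283,202), between the jaws.

```bash
python3 - <<'E'
from h import *
st=ctrl.observe()
c=wpix(st,283,202,.036);l=wpix(st,258,202,.036);r=wpix(st,308.5,202,.036);print(c,np.linalg.norm(l-r))
p=(c[:2]+[.4346,-.0703])/2;print(p)
assert np.linalg.norm(p-[.4346,-.0703])<.003
ctrl.line_to([*p,.12],.15)
pick(p,0,.024)
o=ctrl.observe();ctrl.line_to([*o['tool_pos'][:2],.05],.08)
st,im=shot("wrist","w_tap2.png");print(st['width'],st['force'])
E
```

```text
[ 0.4360847  -0.07153817  0.036     ] 0.04288399730962859
[ 0.43534235 -0.07091908]
pick hit False [ 0.4355 -0.071   0.0246] width 0.042 t 35.6417 F [0.  0.3 5.2]
0.0424394179910525 [ 0.17544523  0.3920057  -1.27714701]
```

View pics/w_tap2.png

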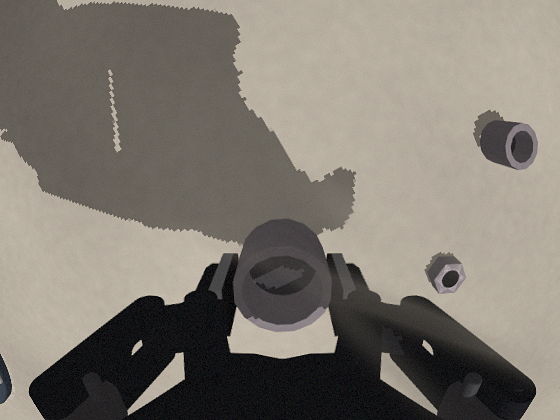

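```bash
python3 - <<'E'
from h import *
place(POCK['tappet'],np.radians(TA)-2*np.pi,.0296,0)
shot("wrist","w_tap3.png")
E
```

```text
over [0.5142 0.303  0.1194] w 0.0423 F [-0.2 -0.1 -2.3]
down hit True [0.5141 0.3043 0.0297] want 0.0296 F [-0.6 -0.2  5.1] w 0.0422
```

View pics/w_tap3.png

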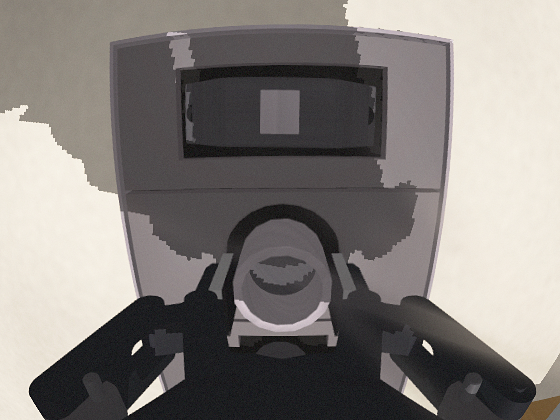

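The tappet is in the well at the expected height, and the cap sits inside its pocket. I'll release, retreat and check everything.

```bash
python3 - <<'E'
from h import *
release(.06,.25)
shot("wrist","w_fin.png")
ctrl.move_ptp([.45,-.35,.3],ori(np.radians(TA)-2*np.pi))
shot("top","t_fin.png");shot("side","s_fin.png")
im=cv2.imread("pics/t_fin.png")[180:275,95:230];a=cv2.resize(im,(800,563),interpolation=2);cv2.imwrite("pics/zt_fin.png",a)
print(ctrl.observe()['time_s'])
E
```

```text
released t 41.8583
44.3583
```

View pics/w_fin.png

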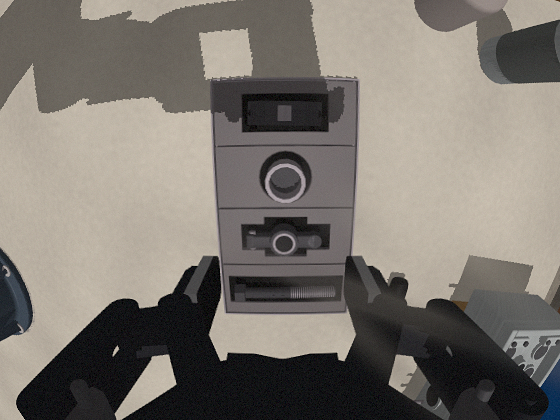

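View pics/zt_fin.png

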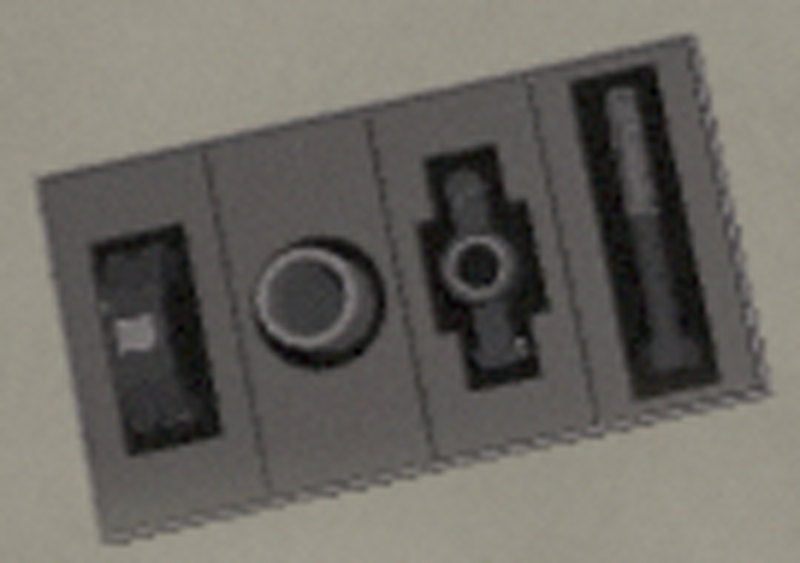

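View pics/s_fin.png

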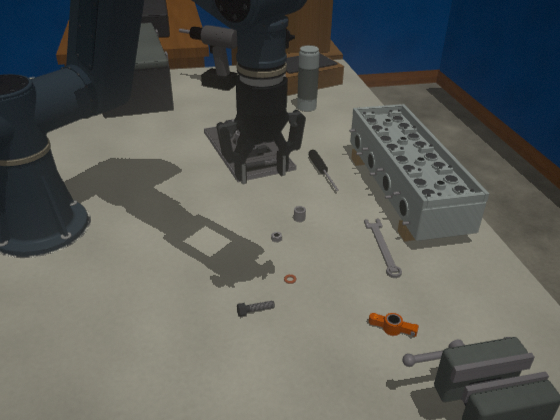

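All four parts are inside their pockets. The slight leftward lean of the taller tops in the top view is parallax. The short bolt and small tappet haven't moved, and the gripper is well clear.

```bash
python3 - <<'E'
from h import *
workorder.finish_job(); print("done",ctrl.observe()['time_s'])
E
```

```text
the job is handed in; nothing more can be done
the job is handed in; nothing more can be done
```

I packed the head bolt, rocker, rod cap and large tappet into their pockets, in that order, and handed the job in at about 44 s of robot time. Each part was set down gently with a force-limited move.

- **Seating:** every part touched down within 0.1 mm of the height expected on its pocket floor. After release, the wrist and top pictures show all four within their pocket outlines, the tappet mouth up.
- **Parts to leave:** in the final side picture the short bolt, small tappet and orange rocker are where they started.
- **Small disagreements:** camera views differed by up to about 3 mm, well inside the pocket clearances. The finger opening read 1–3 mm below each part's true width, but pictures and force readings while lifting showed a sound hold each time. The rocker sat about 2–3° turned in the grip, which I corrected when placing it.

No check failed.

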